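# Snug the clean wing screw of a bonding jig and back out the crossed one

## Robot

A 6-joint arm with a two-finger parallel gripper is mounted at the origin on the work surface. World frame = base frame: x ahead of the robot, y to its left, z up, the work surface at z = 0. Lengths are in m, angles in degrees, forces in N, time in s.
With the tool pointing down it reaches from about 0.35 to 0.875 m from the base axis. Payload 4.2 kg.
Tool frame: the origin (TCP) lies between the finger pads, 19 mm behind the fingertips; this is the grasp point; z points along the fingers, y is the line along which they close (so a half turn about z gives the same grasp; the last joint's range is limited). The gripper opens to 87 mm and grips with 3 to 60 N. Pads are 19 mm wide; open, the fingers measure 117 mm over their backs; the gripper's body (75 mm by 190 mm) begins 51 mm behind the grasp point.
Start: joints at [-52.62, 22.042, 0.453, 0, -68.411, -14.817], TCP at [0.24, -0.577, 0.241] pointing down, gripper open.
Joint ranges: [-179.83, 179.83], [-69.29, 118.12], [-61.27, 80.66], [-181.25, 117.63], [-171.15, -9.14], [-177.46, 177.46]. Speed limits (degrees/s): [159.86, 159.86, 180, 180, 180, 180].

## Interface

Orientations are given as a 3x3 rotation matrix whose columns are the frame's x, y, z axes.
In Python, from station import sense, capture, finish_job, silhouettes, landmark_of gives the robot as it stands.
- The arm moves only by the tool step_arm, never from a script. Its arguments are lists of equal length, an entry for each row: "linear": the shift along the tool's x, y, z in mm, a list of three; "delta_rot": the turn, a rotation vector about the tool's x, y, z in rad, a list of three; "grip": the finger opening in mm, from 0 to 87. A call has 1 to 10 rows; each row shifts and turns the commanded pose from where the row before left it, along the tool's axes as they then stand; what a row does not reach is not made up. A row lasts 1/8 s, in which the tool goes at most 62.5 mm and 10.7 degrees, less where a joint would pass 70% of its speed; a pose out of reach is approached as far as the arm can. A call with a gripper value outside its range is refused whole. The fingers move at their own pace and stop on an object; the grip force is fixed at half the most. Time passes only in rows, so rows that do not move let the fingers close. It gives the time, the measured TCP pose, the force, the opening and the grip force at its end, in the units of the state.
- sense(): the state, without advancing time (a new reading comes with each control period).
- capture(name): name is "scene" or "top" or "wrist"; returns a dict with "img" (480x640x3 uint8, red, green, blue), "fx", "fy", "cx", "cy" (pixels), "k1" (the pictures are not rectified: a ray, as slopes to the right and down, at radius r is drawn at 1 + k1 r^2 times it, then the intrinsics apply), "world_to_cam" (4x4, takes a point from world to camera coordinates); the wrist camera has in their place "mount" (4x4, takes a point from camera to tool coordinates, whose origin is the TCP and whose axes are the flange's). Camera axes: x right, y up, looking along -z (the intrinsics and any distortion apply to the point x, -y, -z); pixel columns grow to the right and rows downward; lengths in m; the calibration is good to about 2 mm. A picture is of the moment at which its call begins: read the wrist's pose just before it. There is no depth.
- finish_job(): hands the job in; it is judged then, once.
Trained networks look in the newest picture that a camera, given by its name, has taken for a name from the list of things; names that differ only in an ending like _2 or _b are one class to them, and where a whole thing is asked for, a point or a joint stands for the part that bears it (a point fixed in the world has none). Each returns a list of dicts, best first, with "score" (0 to 1); they miss things now and then, are a little off and sometimes report something else, mostly with a low value. They report only what shows in the picture. A call takes as long as a camera call. They do not tell look-alikes from the thing itself.
- silhouettes(camera, label): "mask" (480x640 bool, what is visible of it) and "point" ([column, row] in pixels, amid what is visible of it).
- landmark_of(camera, label): "point" ([column, row] in pixels: a listed point, or the origin of a listed thing).
The state is a dict: "time_s": time; "joints": joint angles; "joint_velocities": joint speeds; "effort": joint torques, N m; "tcp_pos": TCP position; "ee_rot": TCP orientation; "wrist_force": force on the tool from outside, world axes, zero at the start; "moment": the same for the moment, N m; "gripper_width": opening from 0.0 (shut) to 1.0 (fully open); "gripper_force": force on a finger pad.
Only numpy, scipy, OpenCV 4.12 (cv2) and the standard library are available. Lean on these libraries where they do the work, as an engineer would, in place of code of your own. Each camera call takes 0.05 s, during which the arm holds its last target. There are 200 camera calls.

## Task

One of the two wing screws on the bonding jig went in with crossed threads and the other is clean. Turn clockwise gently to feel which: if a screw binds early (well before a quarter turn), stop at once and back it out, leaving it a quarter turn or a little more counter-clockwise of where you found it; the clean one runs on past a quarter turn, so tighten it until it is just snug and leave it there. Never force either screw, and leave the other things on the bench alone.

Things in the scene. Friction and masses are not known exactly. Their poses are not given: they have to be found in the camera images.
- jig: aluminium thin-section bonding jig fixed to the bench: base block 90 (x) x 210 (y) x 40 mm, with a steel bridge bar across it, 165 mm along y and 24 mm wide, top at 60 mm. Origin: centre of the underside. It does not move.
- wing_a (a point): point on the axis of wing screw a, at jig x 0, y +65 mm, 90 mm above the bench. The wing is a flat upright steel bar along this point's x axis (z up), 48 mm long, 8 mm thick, from 66 to 94 mm above the bench, over a round collar 26 mm across. With the TCP at this point it is well held and the fingertips clear the collar. Half a turn looks the same.
- screw_a (a joint): turn of wing screw a in rad, clockwise from above (tightening) positive; found between -0.2 and 0.2. No noticeable sinking. Free running takes about 0.05 Nm, both ways, down to -3. If crossed it begins to bind between 0.45 and 0.75; if clean it meets its seat between 1.85 and 2.15. From there the moment climbs springily, about 2 Nm per rad.
- shank_a: threaded shank of wing screw a, out of sight in the base, turning with it; origin on its axis at bench level. The thread load acts 15 mm from the axis. Above free running: a snug seated screw has 0.08 Nm (5 N) or more and stands 0.6 Nm (40 N); a crossed one is spoilt by 0.3 Nm (20 N). The two screws look alike.
- wing_b (a point): point on the axis of wing screw b, at jig x 0, y -65 mm, 90 mm above the bench. The wing is a flat upright steel bar along this point's x axis (z up), 48 mm long, 8 mm thick, from 66 to 94 mm above the bench, over a round collar 26 mm across. With the TCP at this point it is well held and the fingertips clear the collar. Half a turn looks the same.
- screw_b (a joint): turn of wing screw b in rad, clockwise from above (tightening) positive; found between -0.2 and 0.2. No noticeable sinking. Free running takes about 0.05 Nm, both ways, down to -3. If crossed it begins to bind between 0.45 and 0.75; if clean it meets its seat between 1.85 and 2.15. From there the moment climbs springily, about 2 Nm per rad.
- shank_b: threaded shank of wing screw b, out of sight in the base, turning with it; origin on its axis at bench level. The thread load acts 15 mm from the axis. Above free running: a snug seated screw has 0.08 Nm (5 N) or more and stands 0.6 Nm (40 N); a crossed one is spoilt by 0.3 Nm (20 N). The two screws look alike.
- core_chip: squat reddish rock-core plug, 40 mm diameter, 22 mm high, loose on the bench, not part of the job: leave it where it stands. Origin: centre of the underside.
- brush: small brush lying flat, 150 mm long along its x axis, origin under its length, loose on the bench, not part of the job: leave it where it lies.
- dish: shallow white ceramic dish, 70 mm across, 16 mm high, loose on the bench, not part of the job: leave it where it stands. Origin: centre of the underside.
- amber_bottle: small amber bottle with black cap, 40 mm diameter, 85 mm high, loose on the bench, not part of the job: leave it where it stands. Origin: centre of the underside.
- white_bottle: white plastic bottle, 48 mm diameter, 105 mm high, loose on the bench, not part of the job: leave it where it stands. Origin: centre of the underside.
- sample_jar: glass jar, 56 mm diameter, 55 mm high, loose on the bench, not part of the job: leave it where it stands. Origin: centre of the underside.
- slide_box: small wooden slide box, 85 x 40 x 35 mm, loose on the bench, not part of the job: leave it where it stands. Origin: centre of the underside.
Things that resemble listed ones, but are neither listed nor needed, are in the scene too. What is shaped like the jig but turquoise or yellow is not meant.

How it is judged:
By the outcome, as a careful person would: the job done as asked, in the order asked, and still so for the second after the job is handed in, with the robot touching nothing.
It also fails if it takes over 72 s, if anything falls off the work surface, if the arm or the gripper's body presses on something with over 40 N, if the wrist force passes 120 N, or if a joint passes its speed limit or range.

## Working session

There is one attempt and no reset: what is moved stays moved. The work goes in short steps, Python scripts to look and compute and a tool call to move; the robot and the scene stay as the last step left them, time stands still between calls to the robot, and variables do not carry over. Pictures are saved under pics/ and viewed, at most 10 in all, crops included, and the job is handed in when it is done.

Besides the shell and the picture viewer there is one more tool, called after "Emit:" as name(argument=value, ...) on one line, values as JSON. step_arm: Moves the arm, as the interface text tells. Its arguments: {"type":"object","properties":{"linear":{"type":"array"},"delta_rot":{"type":"array"},"grip":{"type":"array"}},"required":["linear","delta_rot","grip"]}

```bash
mkdir -p pics
cat > h.py <<'E'
import numpy as np,cv2
from station import *
def ray(c,px,T_wt=None):
    u=(np.array(px,float)-[c['cx'],c['cy']])/[c['fx'],c['fy']]
    s=u.copy()
    for _ in range(20): s=u/(1+c['k1']*(s@s))
    d=np.array([s[0],-s[1],-1])
    M=np.linalg.inv(c['world_to_cam']) if 'world_to_cam' in c else T_wt@c['mount']
    return M[:3,3],M[:3,:3]@d
def onz(c,px,z,T=None):
    o,d=ray(c,px,T); return o+d*(z-o[2])/d[2]
def tcp():
    s=sense();T=np.eye(4);T[:3,:3]=s['ee_rot'];T[:3,3]=s['tcp_pos'];return T
def save(c,n): cv2.imwrite(f'pics/{n}.png',c['img'][:,:,::-1])
E
python3 - <<'E'
from h import *
np.set_printoptions(precision=4,suppress=True)
s=sense();print(s['time_s'],s['tcp_pos'],s['ee_rot'],s['wrist_force'])
ims=[]
for n in('scene','top'):
    c=capture(n);ims.append(c);save(c,n)
    for l in('jig','wing_a','wing_b'):
        for r in landmark_of(n,l): print(n,l,r['score'],r['point'],onz(c,r['point'],0 if l=='jig' else .09))
E
```

```text
0.0 [ 0.2396 -0.5766  0.2402] [[-0.9235 -0.3835 -0.0009]
 [-0.3835  0.9235  0.002 ]
 [ 0.      0.0022 -1.    ]] [-0.2267  1.2816  0.9818]
scene jig 0.78 [446.4, 233.2] [0.3225 0.2221 0.    ]
scene jig 0.63 [320.5, 243.9] [ 0.5069 -0.0054  0.    ]
scene jig 0.57 [277.4, 157.9] [ 0.3509 -0.2398  0.    ]
scene wing_a 0.77 [257.7, 116.6] [ 0.3291 -0.308   0.09  ]
scene wing_a 0.64 [299.8, 202.8] [ 0.4895 -0.0714  0.09  ]
scene wing_a 0.61 [336.9, 244.6] [0.5369 0.0564 0.09  ]
scene wing_a 0.52 [424.1, 189.1] [0.3052 0.1406 0.09  ]
scene wing_a 0.51 [476.1, 221.8] [0.3232 0.2759 0.09  ]
scene wing_a 0.47 [296.8, 144.1] [ 0.3505 -0.1758  0.09  ]
scene wing_b 0.77 [257.7, 116.6] [ 0.3291 -0.308   0.09  ]
scene wing_b 0.64 [299.8, 202.8] [ 0.4895 -0.0714  0.09  ]
scene wing_b 0.61 [336.9, 244.6] [0.5369 0.0564 0.09  ]
scene wing_b 0.52 [424.1, 189.1] [0.3052 0.1406 0.09  ]
scene wing_b 0.51 [476.1, 221.8] [0.3232 0.2759 0.09  ]
scene wing_b 0.47 [296.8, 144.1] [ 0.3505 -0.1758  0.09  ]
top jig 0.96 [315.7, 249.9] [0.5168 0.0014 0.    ]
top jig 0.95 [237.1, 314.5] [0.3306 0.2129 0.    ]
top jig 0.56 [401.1, 312.4] [ 0.3496 -0.2407  0.    ]
top wing_a 0.69 [253.5, 319.1] [0.3244 0.154  0.09  ]
top wing_a 0.65 [377.3, 312.6] [ 0.3502 -0.1623  0.09  ]
top wing_a 0.58 [344.9, 256.5] [ 0.4921 -0.0758  0.09  ]
top wing_a 0.58 [204.1, 316.4] [0.3268 0.2812 0.09  ]
top wing_a 0.54 [295.2, 238.0] [0.5367 0.0552 0.09  ]
top wing_a 0.53 [427.8, 320.0] [ 0.3345 -0.293   0.09  ]
top wing_b 0.69 [253.5, 319.1] [0.3244 0.154  0.09  ]
top wing_b 0.65 [377.3, 312.6] [ 0.3502 -0.1623  0.09  ]
top wing_b 0.58 [344.9, 256.5] [ 0.4921 -0.0758  0.09  ]
top wing_b 0.58 [204.1, 316.4] [0.3268 0.2812 0.09  ]
top wing_b 0.54 [295.2, 238.0] [0.5367 0.0552 0.09  ]
top wing_b 0.53 [427.8, 320.0] [ 0.3345 -0.293   0.09  ]
```

View pics/top.png

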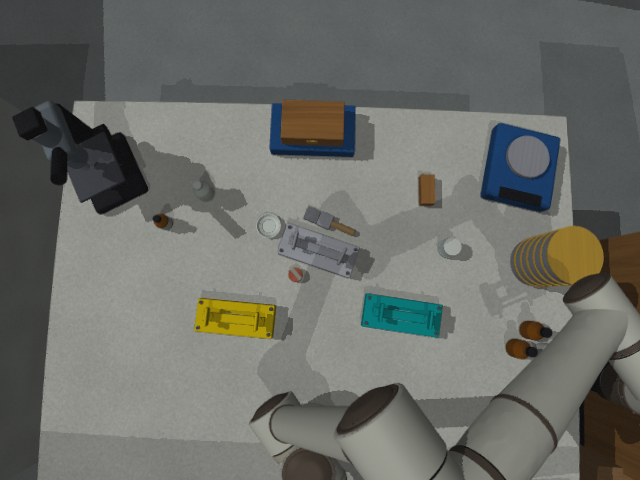

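View pics/scene.png

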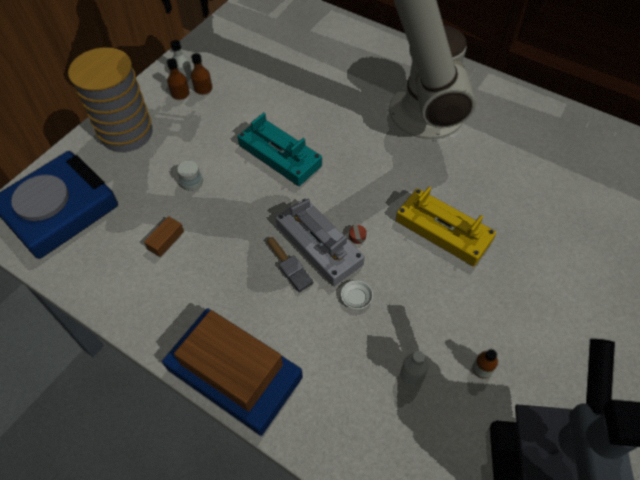

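Image findings: the real grey jig is at top (317,250), about world (0.515, -0.01). Its wings are near top (345,256) and (295,238); the yellow and turquoise jigs are decoys. The core chip is beside it at (296,274), with the dish at (269,226) and the brush at (330,220). I'll move over the jig for a close look.

Emit:
step_arm(linear=[[-35, 32, -25], [-39, 36, -25], [-39, 36, -20], [-39, 36, 0], [-39, 36, 0], [-39, 36, 0], [-39, 36, 0], [-39, 36, 0], [-39, 36, 0], [-39, 36, 0]], delta_rot=[[0, 0, 0], [0, 0, 0], [0, 0, 0], [0, 0, 0], [0, 0, 0], [0, 0, 0], [0, 0, 0], [0, 0, 0], [0, 0, 0], [0, 0, 0]], grip=[87, 87, 87, 87, 87, 87, 87, 87, 87, 87])

```text
time_s: 1.65
tcp_pos: [0.4601, -0.0986, 0.3117]
ee_rot: [[-0.923, -0.384, 0.001], [-0.384, 0.923, 0.0], [-0.001, -0.0, -1.0]]
wrist_force: [1.5, -0.1, 0.4]
gripper_width: 0.998
gripper_force: 0.0
```

Emit:
step_arm(linear=[[-39, 36, 0], [-39, 36, 0], [0, 0, 0], [0, 0, 0], [0, 0, 0], [0, 0, 0], [0, 0, 0], [0, 0, 0]], delta_rot=[[0, 0, 0], [0, 0, 0], [0, 0, 0.18], [0, 0, 0.18], [0, 0, 0.18], [0, 0, 0.18], [0, 0, 0], [0, 0, 0]], grip=[87, 87, 87, 87, 87, 87, 87, 87])

```text
time_s: 2.65
tcp_pos: [0.5041, -0.0039, 0.3113]
ee_rot: [[-0.948, 0.318, 0.0], [0.318, 0.948, 0.0], [-0.0, 0.0, -1.0]]
wrist_force: [0.3, -0.0, 0.4]
gripper_width: 1.001
gripper_force: 0.0
```

```bash
cat > look.py <<'E'
from h import *
import sys
np.set_printoptions(precision=4,suppress=True)
T=tcp();c=capture('wrist');save(c,sys.argv[1]);s=sense()
print('mount',c['mount']);print(s['time_s'],T,s['joints'],s['wrist_force'],s['moment'])
for r in landmark_of('wrist','wing_a'): print(r['score'],r['point'],onz(c,r['point'],.09,T))
for r in silhouettes('wrist','wing_a'):
    m=r['mask'].astype(np.uint8); cs,_=cv2.findContours(m,0,2); k=max(cs,key=cv2.contourArea)
    P=np.array([onz(c,p,.094,T)[:2] for p in k[:,0]])
    b=cv2.minAreaRect((P*1000).astype(np.float32)); print('sil',r['score'],r['point'],b, m.sum())
    bx=cv2.boxPoints(b); print(bx.round(0).tolist())
E
python3 look.py w1
```

```text
mount [[ 0.0007  0.9549  0.297   0.0827]
 [ 1.     -0.0007 -0.0003  0.0007]
 [-0.0001  0.297  -0.9549 -0.1435]
 [ 0.      0.      0.      1.    ]]
2.7 [[-0.9481  0.318   0.0002  0.5041]
 [ 0.318   0.9481  0.     -0.0039]
 [-0.0002  0.0001 -1.      0.3113]
 [ 0.      0.      0.      1.    ]] [  18.0409    7.5406   -9.2063   -0.0016  -73.2456 -126.6162] [-1.1352 -0.6957 -0.9551] [-0.0307  0.0075  0.0202]
0.91 [86.3, 110.5] [ 0.3523 -0.172   0.09  ]
0.83 [249.7, 217.1] [ 0.4915 -0.068   0.09  ]
0.59 [386.1, 217.1] [0.5332 0.0566 0.09  ]
0.19 [61.0, 300.5] [ 0.5119 -0.2888  0.09  ]
sil 0.68 [384.6, 213.3] ((529.1500854492188, 55.33191680908203), (48.3547477722168, 22.85226821899414), 9.299559593200684) 764
[[503.0, 63.0], [507.0, 40.0], [555.0, 48.0], [551.0, 71.0]]
sil 0.67 [252.0, 213.5] ((491.8232421875, -64.13821411132812), (21.9385929107666, 48.31581115722656), 47.39229965209961) 726
[[467.0, -56.0], [502.0, -89.0], [517.0, -72.0], [481.0, -40.0]]
sil 0.55 [92.5, 110.7] ((353.79620361328125, -160.0352325439453), (31.74923324584961, 49.072113037109375), 84.62482452392578) 1448
[[328.0, -174.0], [377.0, -178.0], [380.0, -147.0], [331.0, -142.0]]
```

View pics/w1.png

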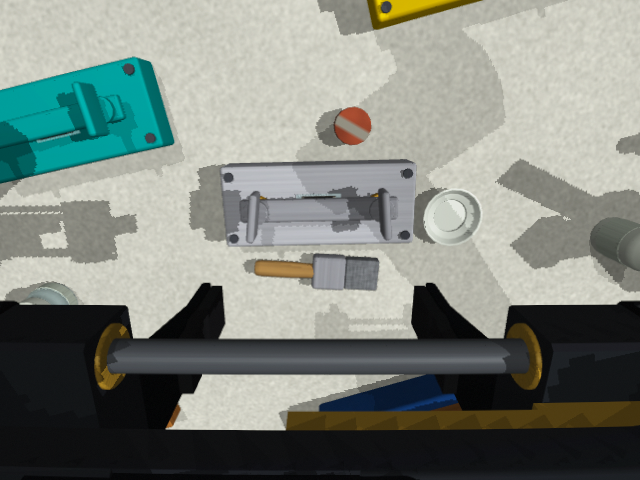

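The wrist view shows the grey jig centred at (318,205), with its wings at (253,217) and (385,213), both close to vertical in the picture. The chip is at (352,125), the dish at (452,215) and the brush at (316,272). Next I look from nearer at the left wing.

Emit:
step_arm(linear=[[-4, -33, 55], [-4, -33, 55], [0, 0, 0], [0, 0, 0]], delta_rot=[[0, 0, 0], [0, 0, 0], [0, 0, 0], [0, 0, 0]], grip=[87, 87, 87, 87])

```text
time_s: 3.3
tcp_pos: [0.4921, -0.0671, 0.2054]
ee_rot: [[-0.947, 0.32, 0.002], [0.32, 0.948, -0.0], [-0.002, 0.0, -1.0]]
wrist_force: [0.8, -0.3, -0.3]
gripper_width: 1.003
gripper_force: 0.0
```

```bash
python3 look.py w2
```

```text
mount [[ 0.0007  0.9549  0.297   0.0827]
 [ 1.     -0.0007 -0.0003  0.0007]
 [-0.0001  0.297  -0.9549 -0.1435]
 [ 0.      0.      0.      1.    ]]
3.35 [[-0.9475  0.3198  0.0024  0.4921]
 [ 0.3198  0.9475 -0.0004 -0.0671]
 [-0.0024  0.0004 -1.      0.2054]
 [ 0.      0.      0.      1.    ]] [  11.0613   11.2447  -20.3592    0.0496  -58.1818 -119.7132] [-0.8135 -0.1291 -0.3619] [-0.0236 -0.0237 -0.0478]
0.89 [503.2, 238.7] [0.5316 0.0573 0.09  ]
0.86 [86.9, 92.4] [ 0.3522 -0.1728  0.09  ]
0.82 [315.2, 243.8] [ 0.4931 -0.0686  0.09  ]
sil 0.97 [494.9, 234.2] ((525.2664794921875, 47.45848083496094), (27.490163803100586, 52.73743438720703), 79.79341125488281) 2064
[[497.0, 39.0], [549.0, 29.0], [554.0, 56.0], [502.0, 66.0]]
sil 0.91 [96.5, 92.7] ((354.00140380859375, -160.90194702148438), (29.44037628173828, 48.1750602722168), 82.91258239746094) 2716
[[328.0, -173.0], [376.0, -178.0], [380.0, -149.0], [332.0, -143.0]]
sil 0.81 [316.1, 236.5] ((489.2659912109375, -68.09851837158203), (23.130081176757812, 49.96828842163086), 50.50859451293945) 1354
[[463.0, -61.0], [501.0, -93.0], [516.0, -75.0], [477.0, -43.0]]
```

View pics/w2.png

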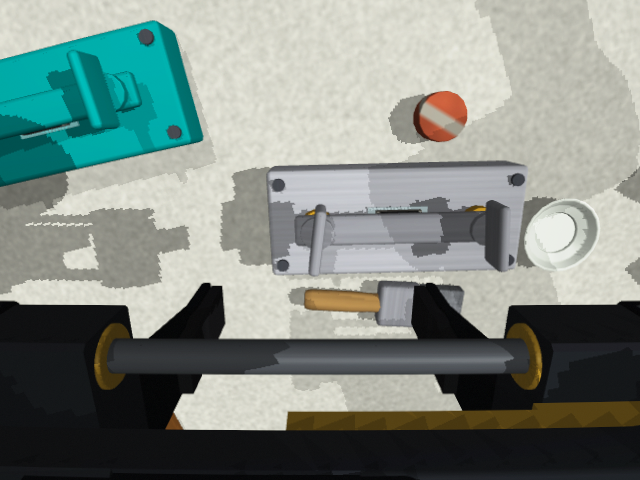

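The left wing is seen edge-on, from (321,208) to (314,272). The right wing is at about (497,237). I'll work out the left wing's direction from pixels with an edge fit.

```bash
cat > ang.py <<'E'
from h import *
import sys
# wing seen from straight above: fit mask centreline per row, map to z=.094, report in tool frame
def wing(c,T,near):
    L=silhouettes('wrist','wing_a')
    r=min(L,key=lambda r:np.hypot(*(np.array(r['point'])-near)))
    m=r['mask'];ys=np.where(m.any(1))[0]
    w=[m[y].sum() for y in ys]
    P=[]
    for y in ys[3:-3]:
        x=np.where(m[y])[0]
        if np.ptp(x)<1.6*np.median(w): P.append(onz(c,[np.median(x),y],.09,T))
    P=np.array(P); d=cv2.fitLine((P[:,:2]*1000).astype(np.float32),cv2.DIST_HUBER,0,.01,.01).ravel()
    R=T[:3,:3].T
    dt=R@np.array([d[0],d[1],0]); mid=(P[0]+P[-1])/2
    print('rows',ys[0],ys[-1],'width',np.median(w),'rot about tool z to align (rad)',np.arctan(dt[1]/dt[0]),'mid world',mid,'tool mm',R@(mid-T[:3,3])*1000, 'score',r['score'])
T=tcp();c=capture('wrist')
if __name__=='__main__':
    np.set_printoptions(precision=4,suppress=True)
    n=np.array([float(sys.argv[1]),float(sys.argv[2])])
    wing(c,T,n)
    for a,b in ([(321,208),(314.5,272)],) if len(sys.argv)>3 else ():
        A,B=onz(c,a,.094,T),onz(c,b,.094,T);d=T[:3,:3].T@(A-B);print('manual',np.arctan(d[1]/d[0]),(A+B)/2,np.linalg.norm(A-B), T[:3,:3].T@((A+B)/2-T[:3,3]))
    for r in landmark_of('wrist','wing_a'):
        p=onz(c,r['point'],.09,T); print('lm',r['point'],p,T[:3,:3].T@(p-T[:3,3])*1000)
E
python3 ang.py 316 240 m
python3 - <<'E'
import cv2
i=cv2.imread('pics/w2.png')[190:290,280:360];cv2.imwrite('pics/w2c.png',cv2.resize(i,None,fx=6,fy=6,interpolation=2))
E
```

```text
rows 204 275 width 13.0 rot about tool z to align (rad) 0.09820745416649396 mid world [ 0.4914 -0.0669  0.09  ] tool mm [  1.1806  -0.8936 116.0731] score 0.94
manual 0.09581670263908214 [ 0.491  -0.0651  0.094 ] 0.046352939634564716 [0.0021 0.0007 0.1121]
lm [314.4, 244.4] [ 0.494  -0.0685  0.09  ] [ -1.7912  -1.6112 116.0829]
lm [85.4, 94.2] [ 0.3532 -0.1737  0.09  ] [  98.0933 -146.1982  115.4604]
lm [501.3, 239.2] [0.5323 0.0571 0.09  ] [  2.0435 129.6538 116.2949]
```

View pics/w2c.png

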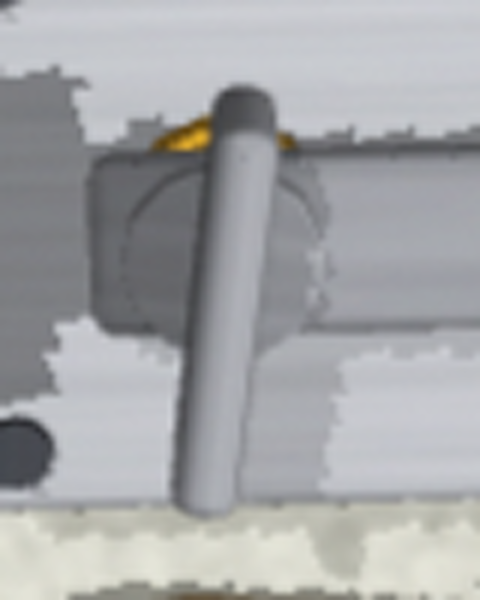

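The crop confirms it: the wing runs from (245,110) to (205,490) in the crop, leaning about 0.097 rad. Joint 6 has little clockwise range left, so I flip the gripper half a turn counter-clockwise and align it.

Emit:
step_arm(linear=[[0, 0, 0], [0, 0, 0], [0, 0, 0], [0, 0, 0], [0, 0, 0], [0, 0, 0], [0, 0, 0], [0, 0, 0], [0, 0, 0], [0, 0, 0]], delta_rot=[[0, 0, -0.18], [0, 0, -0.18], [0, 0, -0.18], [0, 0, -0.18], [0, 0, -0.18], [0, 0, -0.18], [0, 0, -0.18], [0, 0, -0.18], [0, 0, -0.18], [0, 0, -0.18]], grip=[60, 60, 60, 60, 60, 60, 60, 60, 60, 60])

```text
time_s: 4.85
tcp_pos: [0.4912, -0.0668, 0.2048]
ee_rot: [[-0.09, -0.996, 0.001], [-0.996, 0.09, 0.0], [-0.0, -0.001, -1.0]]
wrist_force: [0.3, -1.0, 0.3]
gripper_width: 0.689
gripper_force: 0.0
```

Emit:
step_arm(linear=[[0, 0, 0], [0, 0, 0], [0, 0, 0], [0, 0, 0], [0, 0, 0], [0, 0, 0], [0, 0, 0], [0, 0, 0], [0, 0, 0]], delta_rot=[[0, 0, -0.178], [0, 0, -0.178], [0, 0, -0.178], [0, 0, -0.178], [0, 0, -0.178], [0, 0, -0.178], [0, 0, -0.178], [0, 0, 0], [0, 0, 0]], grip=[60, 60, 60, 60, 60, 60, 60, 60, 60])

```text
time_s: 5.98
tcp_pos: [0.491, -0.067, 0.2045]
ee_rot: [[0.911, -0.411, 0.001], [-0.411, -0.911, 0.0], [0.0, -0.0, -1.0]]
wrist_force: [0.9, 0.5, -0.1]
gripper_width: 0.692
gripper_force: 0.0
```

```bash
python3 look.py w3|sed -n 5,20p; python3 ang.py 320 240
```

```text
6.025 [[ 0.9114 -0.4114  0.0005  0.491 ]
 [-0.4114 -0.9114  0.0001 -0.067 ]
 [ 0.0004 -0.0003 -1.      0.2045]
 [ 0.      0.      0.      1.    ]] [ 11.0384  11.2843 -20.5317   0.0021 -58.1627  54.6908] [ 0.4128  0.2088 -0.0902] [-0.0529  0.136   0.0057]
0.87 [135.7, 259.7] [0.5312 0.0573 0.09  ]
0.6 [318.8, 235.6] [ 0.4942 -0.0685  0.09  ]
sil 0.98 [145.4, 247.7] ((531.5282592773438, 43.98066711425781), (30.557052612304688, 50.008548736572266), 76.64545440673828) 2083
[[504.0, 35.0], [552.0, 23.0], [559.0, 53.0], [511.0, 65.0]]
sil 0.73 [316.2, 229.5] ((496.7890625, -67.19867706298828), (22.58052635192871, 51.06696319580078), 49.08301544189453) 1368
[[470.0, -59.0], [509.0, -92.0], [523.0, -75.0], [485.0, -42.0]]
rows 198 270 width 12.0 rot about tool z to align (rad) 0.015347237241852722 mid world [ 0.4949 -0.0681  0.09  ] tool mm [  4.0267  -0.7612 114.3561] score 0.75
lm [319.2, 238.0] [ 0.4924 -0.0682  0.09  ] [  1.7624   0.4249 114.3558]
lm [134.9, 257.3] [0.5327 0.0566 0.09  ] [ -12.6182 -129.9392  114.3598]
```

View pics/w3.png

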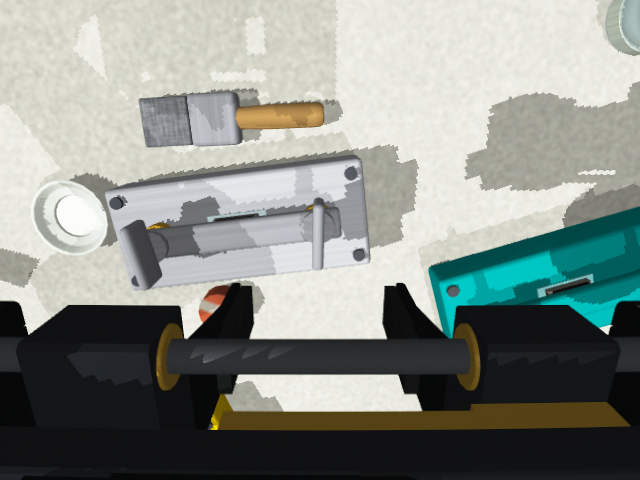

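The wing is now at (318,235), aligned with the gripper to about 0.01 rad. I descend and grip.

Emit:
step_arm(linear=[[2, 0, 40], [0, 0, 40], [0, 0, 24], [0, 0, 9], [0, 0, 0]], delta_rot=[[0, 0, 0.01], [0, 0, 0], [0, 0, 0], [0, 0, 0], [0, 0, 0]], grip=[60, 60, 60, 60, 60])

```text
time_s: 6.9
tcp_pos: [0.4929, -0.068, 0.0912]
ee_rot: [[0.908, -0.418, -0.0], [-0.418, -0.908, -0.0], [-0.0, 0.0, -1.0]]
wrist_force: [0.2, 0.0, 0.3]
gripper_width: 0.692
gripper_force: 0.0
```

Emit:
step_arm(linear=[[0, 0, 0], [0, 0, 0], [0, 0, 0], [0, 0, 0], [0, 0, 0], [0, 0, 0], [0, 0, 0], [0, 0, 0]], delta_rot=[[0, 0, 0], [0, 0, 0], [0, 0, 0], [0, 0, 0], [0, 0, 0], [0, 0, 0], [0, 0, 0], [0, 0, 0]], grip=[30, 15, 5, 0, 0, 0, 0, 0])

```text
time_s: 7.9
tcp_pos: [0.4928, -0.0678, 0.0913]
ee_rot: [[0.908, -0.419, 0.0], [-0.419, -0.908, 0.0], [0.0, -0.0, -1.0]]
wrist_force: [0.4, 1.6, 0.4]
gripper_width: 0.091
gripper_force: 30.0
```

```bash
cat > st.py <<'E'
from h import *
np.set_printoptions(precision=4,suppress=True)
s=sense();R=np.array(s['ee_rot']);print(s['time_s'],np.array(s['tcp_pos']),'yaw_x',np.arctan2(R[1,0],R[0,0]),'F',np.array(s['wrist_force']),'M',np.array(s['moment']),'j6',s['joints'][5],'e6',s['effort'][5],'w',s['gripper_width']*87,'gf',s['gripper_force'])
E
python3 st.py
```

```text
7.9 [ 0.4928 -0.0678  0.0913] yaw_x -0.431890632079614 F [0.4247 1.6328 0.3566] M [ 0.3216  0.1732 -0.0522] j6 54.36881034695462 e6 0.037460761377587914 w 7.939578664194826 gf 30.00003966037184
```

Gripped. Now a gentle clockwise turn.

Emit:
step_arm(linear=[[0, 0, 0], [0, 0, 0], [0, 0, 0], [0, 0, 0], [0, 0, 0]], delta_rot=[[0, 0, 0.04], [0, 0, 0.04], [0, 0, 0.04], [0, 0, 0.04], [0, 0, 0]], grip=[0, 0, 0, 0, 0])

```text
time_s: 8.52
tcp_pos: [0.4929, -0.0677, 0.0913]
ee_rot: [[0.83, -0.557, 0.0], [-0.557, -0.83, 0.0], [0.0, -0.001, -1.0]]
wrist_force: [0.7, 2.0, -0.1]
gripper_width: 0.089
gripper_force: 30.0
```

```bash
python3 st.py
```

```text
8.525 [ 0.4929 -0.0677  0.0913] yaw_x -0.5913385306714942 F [ 0.7428  1.9836 -0.08  ] M [0.7542 0.0842 0.0403] j6 45.227892780393894 e6 -0.009303803381044418 w 7.7861319249123735 gf 30.000093402341008
```

Emit:
step_arm(linear=[[0, 0, 0], [0, 0, 0], [0, 0, 0]], delta_rot=[[0, 0, 0.04], [0, 0, 0.03], [0, 0, 0]], grip=[0, 0, 0])

```text
time_s: 8.9
tcp_pos: [0.4929, -0.0677, 0.0913]
ee_rot: [[0.789, -0.614, 0.001], [-0.614, -0.789, 0.0], [0.0, -0.001, -1.0]]
wrist_force: [0.7, 3.6, -1.3]
gripper_width: 0.089
gripper_force: 30.0
```

```bash
python3 st.py
```

```text
8.9 [ 0.4929 -0.0677  0.0913] yaw_x -0.6614829497531598 F [ 0.7442  3.5747 -1.2808] M [ 1.2182  0.047  -0.0224] j6 41.21465419295855 e6 -0.01581851625815034 w 7.710413770887761 gf 30.000061271712184
```

Emit:
step_arm(linear=[[-0.3, -0.4, 0], [0, 0, 0], [0, 0, 0]], delta_rot=[[0, 0, 0.04], [0, 0, 0.03], [0, 0, 0]], grip=[0, 0, 0])

```text
time_s: 9.28
tcp_pos: [0.493, -0.0675, 0.0913]
ee_rot: [[0.744, -0.668, 0.001], [-0.668, -0.744, 0.0], [0.0, -0.0, -1.0]]
wrist_force: [1.3, 1.5, -0.7]
gripper_width: 0.092
gripper_force: 30.0
```

```bash
python3 st.py
```

```text
9.275 [ 0.493  -0.0675  0.0913] yaw_x -0.7315765662012337 F [ 1.3105  1.4732 -0.722 ] M [ 0.5381 -0.2001  0.0317] j6 37.14089528891137 e6 -0.0155564647866413 w 7.985134574043715 gf 29.999962183646858
```

Emit:
step_arm(linear=[[0, 0, 0], [0, 0, 0], [0, 0, 0]], delta_rot=[[0, 0, 0.03], [0, 0, 0.03], [0, 0, 0]], grip=[0, 0, 0])

```text
time_s: 9.65
tcp_pos: [0.493, -0.0674, 0.0913]
ee_rot: [[0.702, -0.712, 0.001], [-0.712, -0.702, 0.0], [0.0, -0.001, -1.0]]
wrist_force: [2.5, 1.0, -1.6]
gripper_width: 0.089
gripper_force: 30.0
```

```bash
python3 st.py
```

```text
9.65 [ 0.493  -0.0674  0.0913] yaw_x -0.792243961602436 F [ 2.4788  0.9648 -1.6038] M [ 0.5354 -0.4845 -0.0642] j6 33.663083020564784 e6 -0.006996929441811517 w 7.775570676558687 gf 29.999636937864125
```

Emit:
step_arm(linear=[[0.3, -0.3, 0], [0, 0, 0], [0, 0, 0]], delta_rot=[[0, 0, 0.03], [0, 0, 0.03], [0, 0, 0]], grip=[0, 0, 0])

```text
time_s: 10.02
tcp_pos: [0.4931, -0.0674, 0.0913]
ee_rot: [[0.658, -0.753, -0.0], [-0.753, -0.658, 0.0], [-0.0, -0.0, -1.0]]
wrist_force: [1.6, 2.5, -0.6]
gripper_width: 0.089
gripper_force: 30.0
```

```bash
python3 st.py
```

```text
10.025 [ 0.4931 -0.0674  0.0913] yaw_x -0.8523368530141269 F [ 1.647   2.523  -0.5594] M [ 0.732  -0.3357 -0.0548] j6 30.231985084528127 e6 -0.005667586228810251 w 7.725499542040599 gf 29.999806196428835
```

Emit:
step_arm(linear=[[0, -0.3, 0], [0, 0, 0], [0, 0, 0]], delta_rot=[[0, 0, 0.03], [0, 0, 0.03], [0, 0, 0]], grip=[0, 0, 0])

```text
time_s: 10.4
tcp_pos: [0.4932, -0.0673, 0.0913]
ee_rot: [[0.612, -0.791, -0.0], [-0.791, -0.612, -0.0], [-0.0, 0.0, -1.0]]
wrist_force: [0.7, 1.9, -0.0]
gripper_width: 0.088
gripper_force: 30.0
```

```bash
python3 st.py
```

```text
10.4 [ 0.4932 -0.0673  0.0913] yaw_x -0.9124034178926448 F [ 0.7062  1.8827 -0.0281] M [ 0.6343 -0.0407 -0.0752] j6 26.7723365267606 e6 -0.005775451281806454 w 7.625018969624705 gf 30.000017755664885
```

Emit:
step_arm(linear=[[0, 0, 0], [0, 0, 0]], delta_rot=[[0, 0, 0.03], [0, 0, 0.03]], grip=[0, 0])

```text
time_s: 10.65
tcp_pos: [0.4933, -0.0673, 0.0913]
ee_rot: [[0.562, -0.827, -0.0], [-0.827, -0.562, -0.0], [-0.0, 0.0, -1.0]]
wrist_force: [0.5, 2.7, 0.2]
gripper_width: 0.087
gripper_force: 30.0
```

```bash
python3 st.py
```

```text
10.65 [ 0.4933 -0.0673  0.0913] yaw_x -0.973591461576875 F [0.4823 2.7032 0.2442] M [ 0.7102 -0.0541  0.12  ] j6 23.26103904464736 e6 0.05684705916792154 w 7.587887012647561 gf 29.99947154894471
```

Emit:
step_arm(linear=[[0, 0, 0], [0, 0, 0]], delta_rot=[[0, 0, 0.02], [0, 0, 0]], grip=[0, 0])

```text
time_s: 10.9
tcp_pos: [0.4933, -0.0673, 0.0913]
ee_rot: [[0.547, -0.837, -0.0], [-0.837, -0.547, -0.0], [-0.0, 0.0, -1.0]]
wrist_force: [-0.5, 2.3, 0.3]
gripper_width: 0.09
gripper_force: 30.0
```

```bash
python3 st.py
```

```text
10.9 [ 0.4933 -0.0673  0.0913] yaw_x -0.9920240102788749 F [-0.4979  2.2616  0.2945] M [0.7231 0.064  0.0851] j6 22.205093030991936 e6 -0.08550160797312856 w 7.852657863253132 gf 29.99999857507646
```

Emit:
step_arm(linear=[[0, 0, 0], [0, 0, 0]], delta_rot=[[0, 0, 0.03], [0, 0, 0]], grip=[0, 0])

```text
time_s: 11.15
tcp_pos: [0.4933, -0.0672, 0.0913]
ee_rot: [[0.521, -0.853, -0.0], [-0.853, -0.521, 0.0], [-0.0, 0.0, -1.0]]
wrist_force: [0.8, 2.6, 0.0]
gripper_width: 0.091
gripper_force: 30.0
```

```bash
python3 st.py
```

```text
11.15 [ 0.4933 -0.0672  0.0913] yaw_x -1.0222623697470137 F [0.7936 2.6262 0.0049] M [0.7512 0.0233 0.1084] j6 20.477235039416374 e6 -0.11073272908106446 w 7.9037939967486235 gf 29.999942961148918
```

Emit:
step_arm(linear=[[0, 0, 0], [0, 0, 0]], delta_rot=[[0, 0, 0.025], [0, 0, 0]], grip=[0, 0])

```text
time_s: 11.4
tcp_pos: [0.4934, -0.0672, 0.0913]
ee_rot: [[0.5, -0.866, 0.0], [-0.866, -0.5, 0.0], [0.0, -0.0, -1.0]]
wrist_force: [0.0, 2.7, -0.5]
gripper_width: 0.091
gripper_force: 30.0
```

```bash
python3 st.py
```

```text
11.4 [ 0.4934 -0.0672  0.0913] yaw_x -1.0470815132925755 F [ 0.0257  2.6861 -0.5113] M [0.8111 0.031  0.1264] j6 19.050465575665505 e6 -0.14685363974422216 w 7.947576933629161 gf 30.000016540288925
```

The resistance climbs steadily (joint-6 effort −0.09, −0.11, −0.15) after only about 0.6 rad, so this screw binds early and is the crossed one. I stop and back it out to about 1.7 rad counter-clockwise of where I found it.

Emit:
step_arm(linear=[[0, 0, 0], [0, 0, 0], [0, 0, 0], [0, 0, 0], [0, 0, 0], [0, 0, 0], [0, 0, 0], [0, 0, 0], [0, 0, 0]], delta_rot=[[0, 0, -0.05], [0, 0, -0.1], [0, 0, -0.14], [0, 0, -0.14], [0, 0, -0.14], [0, 0, -0.14], [0, 0, -0.14], [0, 0, -0.14], [0, 0, -0.14]], grip=[0, 0, 0, 0, 0, 0, 0, 0, 0])

```text
time_s: 12.52
tcp_pos: [0.4927, -0.0683, 0.0913]
ee_rot: [[0.996, 0.087, -0.002], [0.087, -0.996, -0.001], [-0.002, 0.001, -1.0]]
wrist_force: [-0.1, -3.2, -0.3]
gripper_width: 0.088
gripper_force: 30.0
```

```bash
python3 st.py
```

```text
12.525 [ 0.4927 -0.0683  0.0913] yaw_x 0.08686138207091013 F [-0.1085 -3.164  -0.3235] M [-0.9059  0.014  -0.091 ] j6 84.03424795478914 e6 -0.6616674922406673 w 7.698736469375865 gf 30.001155640929937
```

Emit:
step_arm(linear=[[0, 0, 0], [0, 0, 0], [0, 0, 0], [0, 0, 0], [0, 0, 0], [0, 0, 0], [0, 0, 0], [0, 0, 0], [0, 0, 0], [0, 0, 0]], delta_rot=[[0, 0, -0.14], [0, 0, -0.14], [0, 0, -0.14], [0, 0, -0.14], [0, 0, -0.14], [0, 0, -0.14], [0, 0, -0.14], [0, 0, -0.14], [0, 0, -0.06], [0, 0, 0]], grip=[0, 0, 0, 0, 0, 0, 0, 0, 0, 0])

```text
time_s: 13.78
tcp_pos: [0.4936, -0.0693, 0.0913]
ee_rot: [[0.303, 0.953, -0.0], [0.953, -0.303, -0.003], [-0.003, 0.001, -1.0]]
wrist_force: [2.6, -7.8, -2.8]
gripper_width: 0.09
gripper_force: 30.0
```

```bash
python3 st.py
```

```text
13.775 [ 0.4936 -0.0693  0.0913] yaw_x 1.2633496782596736 F [ 2.6163 -7.7619 -2.7785] M [-2.4509 -0.7983  0.0727] j6 151.4220533193612 e6 0.022669407189823687 w 7.8176991123647115 gf 29.999343208037317
```

Emit:
step_arm(linear=[[0, 0, 0], [0, 0, 0], [0, 0, 0], [0, 0, -15], [0, 0, -50], [0, 0, -50]], delta_rot=[[0, 0, 0], [0, 0, 0], [0, 0, 0], [0, 0, 0], [0, 0, 0], [0, 0, 0]], grip=[30, 50, 60, 60, 60, 60])

```text
time_s: 14.52
tcp_pos: [0.4929, -0.0672, 0.2074]
ee_rot: [[0.302, 0.953, -0.001], [0.953, -0.302, -0.0], [-0.001, -0.001, -1.0]]
wrist_force: [1.4, 0.8, -0.1]
gripper_width: 0.656
gripper_force: 0.0
```

Emit:
step_arm(linear=[[0, 0, 0], [0, 0, 0], [0, 0, 0], [0, 0, 0], [0, 0, 0], [0, 0, 0], [0, 0, 0], [0, 0, 0], [0, 0, 0], [0, 0, 0]], delta_rot=[[0, 0, 0.16], [0, 0, 0.16], [0, 0, 0.16], [0, 0, 0.16], [0, 0, 0.16], [0, 0, 0.16], [0, 0, 0.16], [0, 0, 0.16], [0, 0, 0.16], [0, 0, 0.16]], grip=[60, 60, 60, 60, 60, 60, 60, 60, 60, 60])

```text
time_s: 15.78
tcp_pos: [0.4931, -0.0671, 0.2062]
ee_rot: [[0.942, -0.335, -0.0], [-0.335, -0.942, 0.0], [-0.0, 0.0, -1.0]]
wrist_force: [0.3, 0.2, 0.7]
gripper_width: 0.687
gripper_force: 0.0
```

Emit:
step_arm(linear=[[-2, -44, 0], [-2, -44, 0], [-1, -44, 0], [0, 0, 0], [0, 0, 0]], delta_rot=[[0, 0, 0], [0, 0, 0], [0, 0, 0], [0, 0, 0], [0, 0, 0]], grip=[60, 60, 60, 60, 60])

```text
time_s: 16.4
tcp_pos: [0.5317, 0.0588, 0.206]
ee_rot: [[0.944, -0.33, -0.001], [-0.33, -0.944, -0.0], [-0.001, 0.001, -1.0]]
wrist_force: [1.1, 0.9, 0.4]
gripper_width: 0.692
gripper_force: 0.0
```

```bash
python3 st.py; python3 look.py w4|sed -n 9,20p; python3 ang.py 320 240
```

```text
16.4 [0.5317 0.0588 0.206 ] yaw_x -0.3364207101324151 F [1.1454 0.9069 0.4043] M [-0.0391  0.1857  0.0206] j6 47.04018528658606 e6 0.0001570529093442019 w 60.20994539922602 gf 0.0
0.7 [507.4, 231.1] [ 0.4942 -0.0676  0.09  ]
0.58 [321.3, 239.3] [0.5314 0.057  0.09  ]
sil 0.95 [320.0, 229.6] ((535.2801513671875, 57.39472198486328), (21.844802856445312, 49.54074478149414), 61.506874084472656) 1232
[[508.0, 60.0], [552.0, 36.0], [562.0, 55.0], [519.0, 79.0]]
sil 0.74 [9.4, 169.0] ((646.2129516601562, 235.573486328125), (13.485615730285645, 33.76594543457031), 57.38585662841797) 772
[[628.0, 239.0], [657.0, 221.0], [664.0, 232.0], [636.0, 250.0]]
rows 200 270 width 12.0 rot about tool z to align (rad) -0.11622740082206179 mid world [0.5341 0.056  0.09  ] tool mm [  2.807    1.1473 116.3151] score 0.6
lm [505.5, 232.2] [ 0.4938 -0.067   0.09  ] [  5.5514 130.5498 116.3434]
lm [322.6, 237.8] [0.5322 0.055  0.09  ] [  1.3619   2.7307 116.3158]
lm [217.3, 188.1] [0.5886 0.1103 0.09  ] [ 36.2529 -68.1644 116.2913]
```

View pics/w4.png

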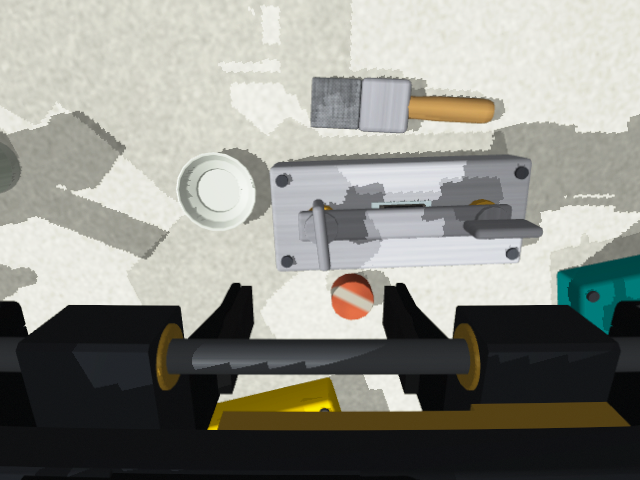

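The left wing in this view, at (320,235), leans −0.11 rad. The backed-out wing at (505,229) is about a quarter turn round, as intended. I grip this second screw.

Emit:
step_arm(linear=[[1.5, 1.8, 40], [0, 0, 40], [0, 0, 26], [0, 0, 9], [0, 0, 0]], delta_rot=[[0, 0, -0.11], [0, 0, 0], [0, 0, 0], [0, 0, 0], [0, 0, 0]], grip=[60, 60, 60, 60, 60])

```text
time_s: 17.32
tcp_pos: [0.5333, 0.0566, 0.0914]
ee_rot: [[0.974, -0.225, -0.0], [-0.225, -0.974, -0.0], [-0.0, 0.0, -1.0]]
wrist_force: [0.2, 0.2, -0.2]
gripper_width: 0.692
gripper_force: 0.0
```

Emit:
step_arm(linear=[[0, 0, 0], [0, 0, 0], [0, 0, 0], [0, 0, 0], [0, 0, 0], [0, 0, 0], [0, 0, 0], [0, 0, 0]], delta_rot=[[0, 0, 0], [0, 0, 0], [0, 0, 0], [0, 0, 0], [0, 0, 0], [0, 0, 0], [0, 0, 0], [0, 0, 0]], grip=[30, 15, 5, 0, 0, 0, 0, 0])

```text
time_s: 18.32
tcp_pos: [0.5328, 0.056, 0.0913]
ee_rot: [[0.974, -0.225, -0.001], [-0.225, -0.974, -0.001], [-0.001, 0.001, -1.0]]
wrist_force: [0.3, -5.4, 1.2]
gripper_width: 0.092
gripper_force: 30.0
```

```bash
python3 st.py
```

```text
18.325 [0.5328 0.056  0.0913] yaw_x -0.22684641206861197 F [ 0.3081 -5.4164  1.2079] M [-1.6384 -0.0498  0.0705] j6 53.588977841018156 e6 -0.05095353350043297 w 8.038959663040558 gf 30.00036614947021
```

Emit:
step_arm(linear=[[0, 0, 0], [0, 0, 0], [0, 0, 0], [0, 0, 0], [0, 0, 0], [0, 0, 0]], delta_rot=[[0, 0, 0.05], [0, 0, 0.05], [0, 0, 0.05], [0, 0, 0.05], [0, 0, 0], [0, 0, 0]], grip=[0, 0, 0, 0, 0, 0])

```text
time_s: 19.08
tcp_pos: [0.5328, 0.056, 0.0913]
ee_rot: [[0.91, -0.414, -0.001], [-0.414, -0.91, -0.001], [-0.0, 0.001, -1.0]]
wrist_force: [0.6, -5.4, 1.1]
gripper_width: 0.086
gripper_force: 30.0
```

```bash
python3 st.py
```

```text
19.075 [0.5328 0.056  0.0913] yaw_x -0.4272455891017529 F [ 0.5626 -5.403   1.0969] M [-1.6965  0.0306 -0.0569] j6 42.11282635455267 e6 0.04810200654901564 w 7.512039446661507 gf 30.0001424504444
```

Emit:
step_arm(linear=[[0.3, 0.7, 0], [0, 0, 0], [0, 0, 0]], delta_rot=[[0, 0, 0.04], [0, 0, 0.04], [0, 0, 0]], grip=[0, 0, 0])

```text
time_s: 19.45
tcp_pos: [0.5328, 0.0558, 0.0913]
ee_rot: [[0.874, -0.485, -0.001], [-0.485, -0.874, -0.0], [-0.0, 0.0, -1.0]]
wrist_force: [0.2, -3.7, 0.8]
gripper_width: 0.087
gripper_force: 30.0
```

```bash
python3 st.py
```

```text
19.45 [0.5328 0.0558 0.0913] yaw_x -0.5068006388777598 F [ 0.2299 -3.7014  0.7879] M [-0.9662  0.3242 -0.0812] j6 37.63455425832807 e6 -0.007537337369285524 w 7.580832409180368 gf 30.00045843422413
```

Emit:
step_arm(linear=[[0.3, 0.6, 0], [0, 0, 0], [0, 0, 0], [0, 0, 0]], delta_rot=[[0, 0, 0.04], [0, 0, 0.04], [0, 0, 0.02], [0, 0, 0]], grip=[0, 0, 0, 0])

```text
time_s: 19.95
tcp_pos: [0.5328, 0.0557, 0.0913]
ee_rot: [[0.822, -0.57, -0.0], [-0.57, -0.822, 0.0], [-0.0, -0.0, -1.0]]
wrist_force: [-2.2, 0.3, 0.9]
gripper_width: 0.091
gripper_force: 30.0
```

```bash
python3 st.py
```

```text
19.95 [0.5328 0.0557 0.0913] yaw_x -0.6063834608776337 F [-2.2293  0.3061  0.8627] M [ 0.1275  0.7641 -0.0695] j6 31.985528714468312 e6 -0.025334564270451665 w 7.898239756295155 gf 30.000438750721514
```

Emit:
step_arm(linear=[[0, 0, 0], [0, 0, 0], [0, 0, 0]], delta_rot=[[0, 0, 0.04], [0, 0, 0.03], [0, 0, 0]], grip=[0, 0, 0])

```text
time_s: 20.32
tcp_pos: [0.5328, 0.0556, 0.0913]
ee_rot: [[0.78, -0.626, -0.0], [-0.626, -0.78, 0.0], [-0.0, -0.0, -1.0]]
wrist_force: [-3.6, 2.2, 2.3]
gripper_width: 0.088
gripper_force: 30.0
```

```bash
python3 st.py
```

```text
20.325 [0.5328 0.0556 0.0913] yaw_x -0.6766800131821777 F [-3.5927  2.1571  2.3178] M [ 0.4845  0.987  -0.0401] j6 27.96184936316751 e6 -0.010332496894989163 w 7.631723260947641 gf 30.000640670768917
```

Emit:
step_arm(linear=[[-0.5, 0, 0], [0, 0, 0], [0, 0, 0]], delta_rot=[[0, 0, 0.04], [0, 0, 0.03], [0, 0, 0]], grip=[0, 0, 0])

```text
time_s: 20.7
tcp_pos: [0.5328, 0.0557, 0.0913]
ee_rot: [[0.734, -0.679, 0.0], [-0.679, -0.734, 0.0], [0.0, -0.0, -1.0]]
wrist_force: [-1.2, 0.0, 1.4]
gripper_width: 0.09
gripper_force: 30.0
```

```bash
python3 st.py
```

```text
20.7 [0.5328 0.0557 0.0913] yaw_x -0.7466515445876055 F [-1.2311  0.0148  1.355 ] M [ 0.038   0.534  -0.0251] j6 23.899619207671595 e6 -0.011759000772144645 w 7.846536546807979 gf 30.00038667116314
```

Emit:
step_arm(linear=[[0, 0, 0], [0, 0, 0], [0, 0, 0]], delta_rot=[[0, 0, 0.04], [0, 0, 0.04], [0, 0, 0]], grip=[0, 0, 0])

```text
time_s: 21.08
tcp_pos: [0.5328, 0.0556, 0.0913]
ee_rot: [[0.678, -0.735, 0.0], [-0.735, -0.678, 0.0], [0.0, -0.0, -1.0]]
wrist_force: [-1.4, -0.5, 1.0]
gripper_width: 0.087
gripper_force: 30.0
```

```bash
python3 st.py
```

```text
21.075 [0.5328 0.0556 0.0913] yaw_x -0.8262502053536149 F [-1.4116 -0.4758  0.959 ] M [ 0.066   0.5311 -0.0886] j6 19.34267236302255 e6 -0.005234061973169446 w 7.533716625648389 gf 30.00038616824895
```

Turned 0.60 rad, still free.

Emit:
step_arm(linear=[[0, 0, 0], [0, 0, 0], [0, 0, 0]], delta_rot=[[0, 0, 0.04], [0, 0, 0.04], [0, 0, 0]], grip=[0, 0, 0])

```text
time_s: 21.45
tcp_pos: [0.5327, 0.0557, 0.0913]
ee_rot: [[0.617, -0.787, 0.0], [-0.787, -0.617, 0.0], [0.0, -0.0, -1.0]]
wrist_force: [-1.4, 0.0, 1.6]
gripper_width: 0.088
gripper_force: 30.0
```

```bash
python3 st.py
```

```text
21.45 [0.5327 0.0557 0.0913] yaw_x -0.9058025548909966 F [-1.4095  0.0115  1.5735] M [-0.0419  0.514  -0.0979] j6 14.778677636567338 e6 -0.0038489433063659817 w 7.641740845407711 gf 30.00038819387555
```

Emit:
step_arm(linear=[[0, 0, 0], [0, 0, 0], [0, 0, 0]], delta_rot=[[0, 0, 0.04], [0, 0, 0.04], [0, 0, 0]], grip=[0, 0, 0])

```text
time_s: 21.82
tcp_pos: [0.5327, 0.0556, 0.0913]
ee_rot: [[0.552, -0.834, 0.0], [-0.834, -0.552, 0.0], [0.0, -0.0, -1.0]]
wrist_force: [-1.7, -0.4, 1.6]
gripper_width: 0.09
gripper_force: 30.0
```

```bash
python3 st.py
```

```text
21.825 [0.5327 0.0556 0.0913] yaw_x -0.9856124339240475 F [-1.7218 -0.3704  1.5997] M [-0.0176  0.547  -0.0535] j6 10.20717322271433 e6 -0.003256423951825127 w 7.816004150134122 gf 30.000425255857408
```

Emit:
step_arm(linear=[[0, 0, 0], [0, 0, 0], [0, 0, 0]], delta_rot=[[0, 0, 0.05], [0, 0, 0.05], [0, 0, 0]], grip=[0, 0, 0])

```text
time_s: 22.2
tcp_pos: [0.5327, 0.0556, 0.0913]
ee_rot: [[0.467, -0.885, 0.0], [-0.885, -0.467, 0.0], [0.0, -0.0, -1.0]]
wrist_force: [-1.2, 0.4, 1.5]
gripper_width: 0.088
gripper_force: 30.0
```

```bash
python3 st.py
```

```text
22.2 [0.5327 0.0556 0.0913] yaw_x -1.0854351385630154 F [-1.1721  0.3769  1.5151] M [-0.0135  0.476  -0.0297] j6 4.488537573855867 e6 -0.01967389485798776 w 7.662002586956402 gf 30.000385595485568
```

Emit:
step_arm(linear=[[0, 0, 0], [0, 0, 0], [0, 0, 0]], delta_rot=[[0, 0, 0.05], [0, 0, 0.05], [0, 0, 0]], grip=[0, 0, 0])

```text
time_s: 22.58
tcp_pos: [0.5327, 0.0556, 0.0913]
ee_rot: [[0.376, -0.927, 0.0], [-0.927, -0.376, 0.0], [0.0, -0.0, -1.0]]
wrist_force: [-1.0, -0.3, 1.7]
gripper_width: 0.089
gripper_force: 30.0
```

```bash
python3 st.py
```

```text
22.575 [0.5327 0.0556 0.0913] yaw_x -1.1852054463729602 F [-0.9509 -0.2791  1.7137] M [-0.0464  0.4659 -0.0453] j6 -1.2287194871610776 e6 -0.018746349960565567 w 7.734442584775413 gf 30.0005520042032
```

Past every possible crossed bind point, so this one is clean. I run it on.

Emit:
step_arm(linear=[[0, 0, 0], [0, 0, 0], [0, 0, 0], [0, 0, 0], [0, 0, 0], [0, 0, 0], [0, 0, 0]], delta_rot=[[0, 0, 0.1], [0, 0, 0.1], [0, 0, 0.1], [0, 0, 0.1], [0, 0, 0.1], [0, 0, 0.1], [0, 0, 0]], grip=[0, 0, 0, 0, 0, 0, 0])

```text
time_s: 23.45
tcp_pos: [0.5326, 0.0556, 0.0913]
ee_rot: [[-0.212, -0.977, -0.0], [-0.977, 0.212, 0.0], [0.0, 0.0, -1.0]]
wrist_force: [-1.7, 0.2, 2.0]
gripper_width: 0.09
gripper_force: 30.0
```

```bash
python3 st.py
```

```text
23.45 [0.5326 0.0556 0.0913] yaw_x -1.7846383491549604 F [-1.7019  0.2037  1.9787] M [ 0.0511  0.5045 -0.1174] j6 -35.56877398148871 e6 -0.10546144098043442 w 7.792984584950299 gf 30.000774948857725
```

Emit:
step_arm(linear=[[0, 0, 0], [0, 0, 0], [0, 0, 0], [0, 0, 0]], delta_rot=[[0, 0, 0.06], [0, 0, 0.04], [0, 0, 0], [0, 0, 0]], grip=[0, 0, 0, 0])

```text
time_s: 23.95
tcp_pos: [0.5325, 0.0556, 0.0913]
ee_rot: [[-0.309, -0.951, -0.0], [-0.951, 0.309, 0.0], [0.0, 0.0, -1.0]]
wrist_force: [-2.3, 0.4, 1.6]
gripper_width: 0.092
gripper_force: 30.0
```

```bash
python3 st.py
```

```text
23.95 [0.5325 0.0556 0.0913] yaw_x -1.8853227582463936 F [-2.3403  0.4497  1.5993] M [ 0.024   0.6378 -0.016 ] j6 -41.33745177578945 e6 0.024012491921894252 w 8.0108489939981 gf 30.000370480120182
```

Emit:
step_arm(linear=[[0, 0, 0], [0, 0, 0], [0, 0, 0], [0, 0, 0]], delta_rot=[[0, 0, 0.05], [0, 0, 0.05], [0, 0, 0], [0, 0, 0]], grip=[0, 0, 0, 0])

```text
time_s: 24.45
tcp_pos: [0.5325, 0.0556, 0.0913]
ee_rot: [[-0.403, -0.915, -0.0], [-0.915, 0.403, -0.0], [0.0, 0.0, -1.0]]
wrist_force: [-2.0, 1.1, 2.7]
gripper_width: 0.092
gripper_force: 30.0
```

```bash
python3 st.py
```

```text
24.45 [0.5325 0.0556 0.0913] yaw_x -1.9857715642216525 F [-2.0045  1.1323  2.6683] M [0.0358 0.7129 0.0304] j6 -47.09683543401195 e6 0.042546928161755204 w 8.00363285325463 gf 30.00026052352041
```

Emit:
step_arm(linear=[[0, 0, 0], [0, 0, 0], [0, 0, 0], [0, 0, 0]], delta_rot=[[0, 0, 0.05], [0, 0, 0.04], [0, 0, 0], [0, 0, 0]], grip=[0, 0, 0, 0])

```text
time_s: 24.95
tcp_pos: [0.5325, 0.0556, 0.0912]
ee_rot: [[-0.484, -0.875, -0.0], [-0.875, 0.484, -0.0], [0.0, 0.0, -1.0]]
wrist_force: [-2.7, -0.2, 2.4]
gripper_width: 0.088
gripper_force: 30.0
```

```bash
python3 st.py
```

```text
24.95 [0.5325 0.0556 0.0912] yaw_x -2.076112404915138 F [-2.6587 -0.1792  2.3756] M [0.1409 0.7775 0.0043] j6 -52.270712476242785 e6 0.04357539815828204 w 7.68361503846176 gf 30.000324323773384
```

Emit:
step_arm(linear=[[0, 0, 0], [0, 0, 0], [0, 0, 0], [0, 0, 0]], delta_rot=[[0, 0, 0.04], [0, 0, 0.04], [0, 0, 0], [0, 0, 0]], grip=[0, 0, 0, 0])

```text
time_s: 25.45
tcp_pos: [0.5325, 0.0557, 0.0913]
ee_rot: [[-0.552, -0.834, -0.0], [-0.834, 0.552, 0.0], [0.0, 0.0, -1.0]]
wrist_force: [-3.5, -0.4, 2.9]
gripper_width: 0.091
gripper_force: 30.0
```

```bash
python3 st.py
```

```text
25.45 [0.5325 0.0557 0.0913] yaw_x -2.156108572396829 F [-3.4917 -0.4182  2.865 ] M [ 0.143   0.9657 -0.0671] j6 -56.8566781218037 e6 0.04450163338333368 w 7.8739824514794226 gf 30.000416859984398
```

Turned 1.93 rad, still free (joint-6 effort steady at +0.044).

Emit:
step_arm(linear=[[0, 0, 0], [0, 0, 0], [0, 0, 0], [0, 0, 0]], delta_rot=[[0, 0, 0.04], [0, 0, 0.03], [0, 0, 0], [0, 0, 0]], grip=[0, 0, 0, 0])

```text
time_s: 25.95
tcp_pos: [0.5325, 0.0556, 0.0912]
ee_rot: [[-0.61, -0.793, -0.0], [-0.793, 0.61, -0.0], [0.0, 0.0, -1.0]]
wrist_force: [-4.1, 1.0, 3.3]
gripper_width: 0.092
gripper_force: 30.0
```

```bash
python3 st.py
```

```text
25.95 [0.5325 0.0556 0.0912] yaw_x -2.2265522563216043 F [-4.0606  0.9993  3.3238] M [ 0.2979  1.0746 -0.0275] j6 -60.891020323757544 e6 0.03099147230386734 w 7.976810291528248 gf 30.000622803345323
```

Emit:
step_arm(linear=[[0.3, 0.4, 0], [0, 0, 0], [0, 0, 0], [0, 0, 0]], delta_rot=[[0, 0, 0.04], [0, 0, 0.03], [0, 0, 0], [0, 0, 0]], grip=[0, 0, 0, 0])

```text
time_s: 26.45
tcp_pos: [0.5324, 0.0556, 0.0913]
ee_rot: [[-0.664, -0.748, 0.001], [-0.748, 0.664, 0.0], [-0.0, -0.0, -1.0]]
wrist_force: [-1.0, -0.8, 1.7]
gripper_width: 0.091
gripper_force: 30.0
```

```bash
python3 st.py
```

```text
26.45 [0.5324 0.0556 0.0913] yaw_x -2.2966486811266043 F [-0.9886 -0.7982  1.7067] M [0.0238 0.4705 0.0051] j6 -64.93174453768722 e6 0.03486813046038151 w 7.9567424194537 gf 30.000358717516065
```

Emit:
step_arm(linear=[[0, 0, 0], [0, 0, 0], [0, 0, 0], [0, 0, 0]], delta_rot=[[0, 0, 0.04], [0, 0, 0.03], [0, 0, 0], [0, 0, 0]], grip=[0, 0, 0, 0])

```text
time_s: 26.95
tcp_pos: [0.5324, 0.0557, 0.0913]
ee_rot: [[-0.714, -0.7, 0.0], [-0.7, 0.714, 0.0], [-0.0, -0.0, -1.0]]
wrist_force: [-0.1, -0.0, 0.6]
gripper_width: 0.089
gripper_force: 30.0
```

```bash
python3 st.py
```

```text
26.95 [0.5324 0.0557 0.0913] yaw_x -2.366554754105941 F [-0.0958 -0.0438  0.639 ] M [-0.0449  0.1554  0.015 ] j6 -68.94117835485739 e6 -0.0032320675381924957 w 7.782708726077368 gf 30.000240560621023
```

Emit:
step_arm(linear=[[0, 0, 0], [0, 0, 0], [0, 0, 0]], delta_rot=[[0, 0, 0.04], [0, 0, 0], [0, 0, 0]], grip=[0, 0, 0])

```text
time_s: 27.32
tcp_pos: [0.5324, 0.0557, 0.0913]
ee_rot: [[-0.742, -0.671, 0.001], [-0.671, 0.742, 0.0], [-0.0, -0.0, -1.0]]
wrist_force: [0.6, -0.7, -0.4]
gripper_width: 0.092
gripper_force: 30.0
```

```bash
python3 st.py
```

```text
27.325 [0.5324 0.0557 0.0913] yaw_x -2.4061654762773115 F [ 0.5718 -0.7475 -0.3544] M [-0.139   0.0009  0.0241] j6 -71.21265574803326 e6 -0.03403487498871982 w 8.02892297457543 gf 29.999936646781862
```

Emit:
step_arm(linear=[[0, 0, 0], [0, 0, 0], [0, 0, 0]], delta_rot=[[0, 0, 0.05], [0, 0, 0], [0, 0, 0]], grip=[0, 0, 0])

```text
time_s: 27.7
tcp_pos: [0.5324, 0.0557, 0.0913]
ee_rot: [[-0.774, -0.633, 0.0], [-0.633, 0.774, 0.0], [-0.0, -0.0, -1.0]]
wrist_force: [1.2, -1.2, -0.4]
gripper_width: 0.093
gripper_force: 30.0
```

```bash
python3 st.py
```

```text
27.7 [0.5324 0.0557 0.0913] yaw_x -2.4558666717638986 F [ 1.162  -1.2087 -0.3503] M [-0.2305 -0.2114  0.0922] j6 -74.06021834344469 e6 -0.09370161686092615 w 8.115124944467585 gf 29.99976649414748
```

Emit:
step_arm(linear=[[0, 0, 0], [0, 0, 0], [0, 0, 0]], delta_rot=[[0, 0, 0.05], [0, 0, 0], [0, 0, 0]], grip=[0, 0, 0])

```text
time_s: 28.08
tcp_pos: [0.5324, 0.0556, 0.0913]
ee_rot: [[-0.805, -0.594, 0.0], [-0.594, 0.805, 0.0], [-0.0, -0.0, -1.0]]
wrist_force: [0.5, -1.7, -1.1]
gripper_width: 0.091
gripper_force: 30.0
```

```bash
python3 st.py
```

```text
28.075 [0.5324 0.0556 0.0913] yaw_x -2.5057406484925018 F [ 0.5358 -1.7146 -1.1391] M [-0.3215 -0.3707  0.0955] j6 -76.9191791189704 e6 -0.15719369519501925 w 7.8901656580413775 gf 29.999761492945254
```

Emit:
step_arm(linear=[[0, 0, 0], [0, 0, 0], [0, 0, 0]], delta_rot=[[0, 0, 0.04], [0, 0, 0], [0, 0, 0]], grip=[0, 0, 0])

```text
time_s: 28.45
tcp_pos: [0.5324, 0.0556, 0.0913]
ee_rot: [[-0.828, -0.561, 0.0], [-0.561, 0.828, 0.0], [-0.0, -0.0, -1.0]]
wrist_force: [1.8, -1.0, -1.5]
gripper_width: 0.09
gripper_force: 30.0
```

```bash
python3 st.py
```

```text
28.45 [0.5324 0.0556 0.0913] yaw_x -2.5458560063000855 F [ 1.8083 -1.0464 -1.5436] M [-0.4024 -0.5464  0.2397] j6 -79.2160415298865 e6 -0.23175555747002363 w 7.799345173920881 gf 29.999757707118988
```

Snug at about 0.23 Nm. I release, raise, and check that it stayed.

Emit:
step_arm(linear=[[0, 0, 0], [0, 0, 0], [0, 0, 0], [0, 0, -15], [0, 0, -50], [0, 0, -50], [0, 0, 0], [0, 0, 0]], delta_rot=[[0, 0, 0], [0, 0, 0], [0, 0, 0], [0, 0, 0], [0, 0, 0], [0, 0, 0], [0, 0, 0], [0, 0, 0]], grip=[30, 50, 60, 60, 60, 60, 60, 60])

```text
time_s: 29.45
tcp_pos: [0.5318, 0.0557, 0.2068]
ee_rot: [[-0.828, -0.56, 0.001], [-0.56, 0.828, 0.001], [-0.001, 0.0, -1.0]]
wrist_force: [0.0, 0.3, -1.1]
gripper_width: 0.688
gripper_force: 0.0
```

```bash
python3 st.py; python3 look.py w5 >/dev/null; python3 ang.py 320 240
```

```text
29.45 [0.5318 0.0557 0.2068] yaw_x -2.547115014085892 F [ 0.0389  0.3181 -1.1254] M [-0.0259  0.0465 -0.0338] j6 -79.27022847469004 e6 0.0010317879423382692 w 59.88505200056748 gf 0.0
rows 203 275 width 14.0 rot about tool z to align (rad) -0.14488141167400953 mid world [0.5299 0.0555 0.09  ] tool mm [  0.937    0.8287 115.2254] score 0.59
lm [189.3, 87.7] [ 0.4924 -0.0665  0.09  ] [100.4226 -79.2208 115.4129]
lm [317.2, 242.4] [0.5315 0.0564 0.09  ] [ -0.9139   0.7084 115.2208]
lm [632.6, 49.0] [0.3178 0.1479 0.09  ] [124.899  196.1905 115.661 ]
```

View pics/w5.png

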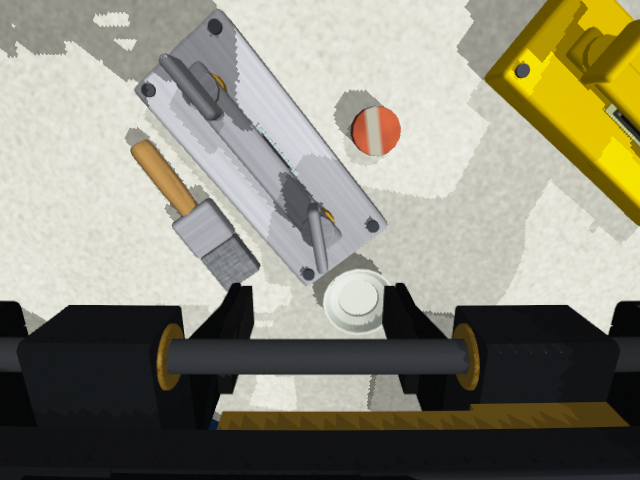

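In w5 the wing at (318,238) sits about 0.13 rad behind the tool, so it relaxed somewhat on release. The chip, dish and brush look untouched. I align with it and measure again.

Emit:
step_arm(linear=[[0, 0, 0], [0, 0, 0], [0, 0, 0]], delta_rot=[[0, 0, -0.13], [0, 0, 0], [0, 0, 0]], grip=[60, 60, 60])

```text
time_s: 30.12
tcp_pos: [0.5321, 0.0556, 0.206]
ee_rot: [[-0.75, -0.662, -0.001], [-0.662, 0.75, -0.0], [0.001, 0.0, -1.0]]
wrist_force: [-0.4, -0.2, -0.3]
gripper_width: 0.688
gripper_force: 0.0
```

```bash
python3 st.py; python3 ang.py 320 240; python3 -c "
from h import *
c=capture('wrist');i=c['img'][190:290,270:370,::-1];cv2.imwrite('pics/w6.png',cv2.resize(i,None,fx=5.5,fy=5.5,interpolation=2))"
```

```text
30.125 [0.5321 0.0556 0.206 ] yaw_x -2.418581173797741 F [-0.3527 -0.1534 -0.3227] M [0.0541 0.0035 0.0428] j6 -71.92121645738546 e6 -0.0031522272911388427 w 59.85765041165268 gf 0.0
rows 202 274 width 12.0 rot about tool z to align (rad) -0.025933443079311853 mid world [0.5306 0.0553 0.09  ] tool mm [  1.2853   0.7472 116.0022] score 0.87
lm [316.9, 241.8] [0.5324 0.0565 0.09  ] [ -0.8593   0.4807 116.001 ]
lm [209.6, 71.2] [ 0.4933 -0.0665  0.09  ] [109.8862 -65.9441 116.0493]
```

View pics/w6.png

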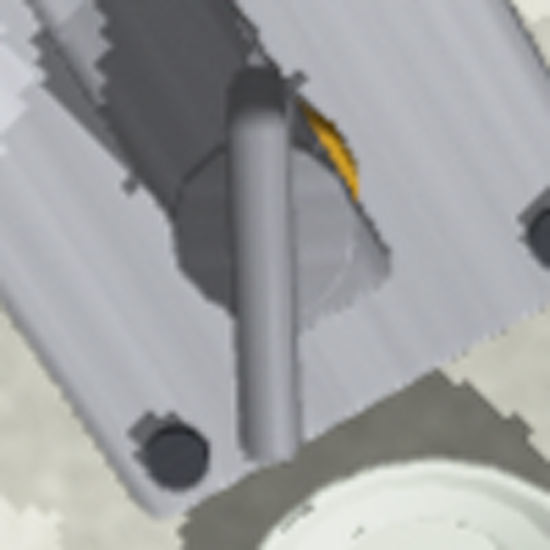

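The crop shows the wing nearly upright, (260,110) to (270,440), which puts it at yaw about −2.40 and holding still. I regrip and tighten slightly more to make sure it is snug.

Emit:
step_arm(linear=[[0, 0.5, 40], [0, 0, 40], [0, 0, 26], [0, 0, 9], [0, 0, 0], [0, 0, 0], [0, 0, 0], [0, 0, 0], [0, 0, 0], [0, 0, 0]], delta_rot=[[0, 0, -0.02], [0, 0, 0], [0, 0, 0], [0, 0, 0], [0, 0, 0], [0, 0, 0], [0, 0, 0], [0, 0, 0], [0, 0, 0], [0, 0, 0]], grip=[60, 60, 60, 60, 30, 15, 0, 0, 0, 0])

```text
time_s: 31.58
tcp_pos: [0.5321, 0.0559, 0.0914]
ee_rot: [[-0.735, -0.678, 0.001], [-0.678, 0.735, -0.0], [-0.0, -0.001, -1.0]]
wrist_force: [6.7, -8.9, -3.6]
gripper_width: 0.089
gripper_force: 9.3
```

```bash
python3 st.py
```

```text
31.575 [0.5321 0.0559 0.0914] yaw_x -2.396415059891843 F [ 6.724  -8.8797 -3.5833] M [-2.6319 -1.7984  0.0582] j6 -70.72272068603377 e6 -0.047533640172332525 w 7.736314827515139 gf 9.275803944765357
```

Emit:
step_arm(linear=[[0, 0, 0], [0, 0, 0], [0, 0, 0], [0, 0, 0], [0, 0, 0]], delta_rot=[[0, 0, 0], [0, 0, 0.03], [0, 0, 0.02], [0, 0, 0], [0, 0, 0]], grip=[0, 0, 0, 0, 0])

```text
time_s: 32.2
tcp_pos: [0.5322, 0.0557, 0.0914]
ee_rot: [[-0.768, -0.64, 0.001], [-0.64, 0.768, -0.0], [-0.0, -0.001, -1.0]]
wrist_force: [2.8, -4.9, -0.5]
gripper_width: 0.088
gripper_force: 30.0
```

```bash
python3 st.py
```

```text
32.2 [0.5322 0.0557 0.0914] yaw_x -2.447113969633548 F [ 2.8264 -4.9249 -0.524 ] M [-1.2609 -0.7975  0.079 ] j6 -73.61511789742202 e6 -0.12052879203110933 w 7.643213315397977 gf 29.99241162731778
```

Emit:
step_arm(linear=[[0, -0.5, 0], [0, 0, 0], [0, 0, 0], [0, 0, 0], [0, 0, 0], [0, 0, 0]], delta_rot=[[0, 0, 0.03], [0, 0, 0.03], [0, 0, 0.03], [0, 0, 0.02], [0, 0, 0], [0, 0, 0]], grip=[0, 0, 0, 0, 0, 0])

```text
time_s: 32.95
tcp_pos: [0.5322, 0.0556, 0.0914]
ee_rot: [[-0.834, -0.552, 0.0], [-0.552, 0.834, 0.0], [-0.0, -0.0, -1.0]]
wrist_force: [2.3, -3.8, 1.8]
gripper_width: 0.089
gripper_force: 30.0
```

```bash
python3 st.py
```

```text
32.95 [0.5322 0.0556 0.0914] yaw_x -2.556680450175077 F [ 2.3331 -3.8269  1.7808] M [-1.0435 -0.5603  0.2478] j6 -79.83733708380377 e6 -0.2810223866254091 w 7.721853298855779 gf 29.99766175703371
```

Emit:
step_arm(linear=[[0, 0, 0], [0, 0, 0], [0, 0, 0]], delta_rot=[[0, 0, 0.03], [0, 0, 0], [0, 0, 0]], grip=[0, 0, 0])

```text
time_s: 33.33
tcp_pos: [0.5323, 0.0557, 0.0914]
ee_rot: [[-0.85, -0.527, 0.0], [-0.527, 0.85, 0.0], [-0.0, -0.0, -1.0]]
wrist_force: [2.8, -3.7, 1.5]
gripper_width: 0.086
gripper_force: 30.0
```

```bash
python3 st.py
```

```text
33.325 [0.5323 0.0557 0.0914] yaw_x -2.586760810536359 F [ 2.8412 -3.6545  1.4673] M [-1.0863 -0.6014  0.3403] j6 -81.55942123871858 e6 -0.31509870663285255 w 7.440456392439851 gf 30.016521930810995
```

Emit:
step_arm(linear=[[0, 0, 0], [0, 0, 0], [0, 0, 0], [0, 0, 0], [0, 0, -15], [0, 0, -50], [0, 0, -50], [0, 0, 0], [0, 0, 0]], delta_rot=[[0, 0, 0], [0, 0, 0], [0, 0, 0], [0, 0, 0], [0, 0, 0], [0, 0, 0], [0, 0, 0], [0, 0, -0.17], [0, 0, 0]], grip=[12, 30, 60, 60, 60, 60, 60, 60, 60])

```text
time_s: 34.45
tcp_pos: [0.5321, 0.0557, 0.2076]
ee_rot: [[-0.75, -0.661, 0.002], [-0.661, 0.75, 0.001], [-0.002, -0.0, -1.0]]
wrist_force: [-0.3, -0.1, -0.4]
gripper_width: 0.687
gripper_force: 0.0
```

```bash
python3 st.py; python3 ang.py 320 240;python3 ang.py 320 240
```

```text
34.45 [0.5321 0.0557 0.2076] yaw_x -2.4188417923709906 F [-0.2689 -0.1317 -0.4134] M [0.0132 0.066  0.0196] j6 -71.93096604767608 e6 0.28717193752527237 w 59.78597929323156 gf 0.0
rows 201 272 width 12.0 rot about tool z to align (rad) -0.03867435738975356 mid world [0.5301 0.0554 0.09  ] tool mm [  1.8909   1.0957 117.6439] score 0.79
lm [316.5, 239.7] [0.532  0.0559 0.09  ] [  0.162    0.1974 117.6477]
lm [210.1, 68.0] [ 0.4919 -0.0675  0.09  ] [111.8914 -65.8547 117.4469]
rows 203 275 width 12.0 rot about tool z to align (rad) -0.03206778102991807 mid world [0.5307 0.0555 0.09  ] tool mm [  0.5882   0.5687 115.9004] score 0.68
lm [205.9, 70.6] [ 0.494  -0.0686  0.09  ] [110.2424 -68.2039 115.9962]
lm [316.7, 240.6] [0.5313 0.0557 0.09  ] [  0.0515   0.3414 115.8997]
lm [280.5, 149.3] [ 0.5001 -0.0032  0.09  ] [ 62.346  -23.2255 115.9621]
```

Same resting angle after both tightenings. That is the thread-friction balance, at about 2.17 rad of turn, which fits it sitting on its seat. The gripper is clear of everything, so I hand in.

```bash
python3 -c "
from station import *
print(finish_job())"
```

```text
the job is handed in; nothing more can be done
None
```

I handed the job in: the screw at jig end (0.493, −0.068) bound after about 0.6 rad and is backed out about 1.7 rad counter-clockwise of where I found it; the one at (0.532, 0.056) ran clean and was tightened to about 0.3 Nm, but its wing sprang back about 0.2 rad on release, so the torque it still holds is unmeasured and may be below the 0.08 Nm snug mark.

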